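Shift the gearbox into the bar-marked slot

ROBOT

A 6-joint arm with a two-finger parallel gripper is mounted at the origin on a cart in front of the work surface, level with it; the furniture and walls round the work are solid. World frame = base frame: x ahead of the robot, y to its left, z up, the work surface at z = 0. Lengths are in mm, angles in degrees, forces in N, time in s.
With the tool pointing down it reaches from about 300 to 850 mm from the base axis. Payload 4.2 kg.
Tool frame: the origin (TCP) lies midway between the tips of the shut fingers; the grasp point (between the pads) lies env.hold_point_z behind it (env.hold_point_z is the distance from the TCP to the grasp point, in mm); z points along the fingers, y is the line along which they close (so a half turn about z gives the same grasp; the last joint's range is limited). The gripper opens to 91 mm and grips with 3 to 60 N. Pads are 32 mm wide; open, the fingers measure 118 mm over their backs; the gripper's body (76 mm by 178 mm) begins 60 mm behind the grasp point.
Start: joints at [-66.52, 18.312, 89.639, -0, 72.044, -1.146], TCP at [239.601, -522.718, 213.976] pointing down, gripper open.
Joint ranges: [-177.97, 177.97], [-48.28, 115.42], [12.27, 149.76], [-77.06, 257.06], [2.81, 150.46], [-146.56, 146.56]. Speed limits (degrees/s): [147.25, 147.25, 180, 180, 180, 180].

INTERFACE

Orientations are given as [roll, pitch, yaw] about the fixed x, y, z axes, in that order (R = Rz(yaw) Ry(pitch) Rx(roll)).
In Python, from workcell import env, viewer, spotter gives the robot as it stands.
- The arm moves only by the tool apply_moves, never from a script. Its arguments are lists of equal length, an entry for each row: "delta_pos": the shift along the world's x, y, z normalised to -1 to 1, where 1 is 120 mm, a list of three; "rot": the turn, a rotation vector about the world's x, y, z normalised to -1 to 1, where 1 is 1.5 rad, a list of three; "hand": the opening, from 0 (shut) to 1 (fully open). A call has 1 to 10 rows; each row is the pose to reach, as a shift and turn from the pose commanded when the call began; what a row does not reach only later rows make up. A row lasts 1/12 s, in which the tool goes at most 41.7 mm and 7.16 degrees, less where a joint would pass 70% of its speed; a pose out of reach is approached as far as the arm can. A call with a number of a shift or a turn outside -1 to 1 is refused whole. A call with a gripper value outside its range is refused whole. The fingers move at their own pace and stop on an object; "newtons" is the grip in N (left out, the last holds). Time passes only in rows, so rows that repeat a pose let the fingers close. It gives the time, the measured TCP pose, the force, the opening and the grip force at its end, in the units of the state.
- env.state(): the state, without advancing time (a new reading comes with each control period).
- viewer.grab_frame(name): name is "scene" or "side" or "wrist"; returns a dict with "pixels" (400x640x3 uint8, red, green, blue), "camera_matrix" (3x3 intrinsics, pixels), "R" (3x3) and "t" (3): a world point X has camera coordinates R X + t; the wrist camera has in their place "mount" (4x4, takes a point from camera to tool coordinates, whose origin is the TCP and whose axes are the flange's). Camera axes: x right, y down, z forward; pixel columns grow to the right and rows downward; lengths in mm; the calibration is good to about 2 mm. The wrist camera is an equidistant fisheye: a pixel r from the principal point sees the ray r / f radians off the axis. A picture is of the moment at which its call begins: read the wrist's pose just before it. There is no depth.
- env.job_done(): hands the job in; it is judged then, once.
Trained networks look in a picture, given as the dict that the camera call returned (one of the last four; its "shot" number tells which), for a name from the list of things; names that differ only in an ending like _2 or _b are one class to them, and where a whole thing is asked for, a point or a joint stands for the part that bears it (a point fixed in the world has none). Each returns a list of dicts, best first, with "score" (0 to 1); they miss things now and then, are a little off and sometimes report something else, mostly with a low value. They report only what shows in the picture. A call takes as long as a camera call. They do not tell look-alikes from the thing itself.
- spotter.trace(picture, query): "mask" (400x640 bool, what is visible of it) and "box" ([centre column, centre row, width, height] in pixels, round what is visible of it).
- spotter.landmark_of(picture, query): "position" ([column, row] in pixels: a listed point, or the origin of a listed thing).
The state is a dict: "time_s": time; "qpos": joint angles; "qvel": joint speeds; "effort": joint torques, N m; "ee_pos": TCP position; "ee_rot": TCP orientation; "force": force on the tool from outside, world axes, zero at the start; "torque": the same for the moment, N m; "gripper_width": finger opening in mm; "gripper_force": force on a finger pad.
Only numpy, scipy, OpenCV 4.12 (cv2) and the standard library are available. Lean on these libraries where they do the work, as an engineer would, in place of code of your own. Each camera call takes 0.05 s, during which the arm holds its last target. There are 200 camera calls.

TASK

The gear lever of the bench gearbox has been left in the middle slot of its gate. With the outside of the fingers, push the lever's knob from the side through the gate - along to the cross slot, across, and fully home into the corner slot whose end is marked by the narrow bar - and leave it there. Do not take the knob between the fingers or pull it up, and leave the loose things around the gearbox where they are.

Things in the scene. Friction and masses are not known exactly. Their poses are not given: they have to be found in the camera images.
- gearbox: small bench gearbox bolted to the table: grey housing 122x102x95 mm under an aluminium gate plate 130x110x5 mm, top 100 mm above the table. Origin: centre of its underside, on the table; z up, x away from the robot (turned by up to 0.45 rad), y left. A 30 mm output shaft sticks out low at its back (+x). Apart from the lever nothing on it is higher than 105 mm.
- gate_mid (a point): centre of the gate plate's top; axes as the gearbox. Three slots 14 mm wide run along x at y = -28, 0 and +28 mm, each from x = -35 to +35 mm. The cross slot (neutral), 14 mm wide, runs along y at x = 0 from y = -35 to +35 mm and joins them. The four teeth between have round ends. The tags lie on the plate at x = +-52, y = +-28 mm, beyond the ends of the corner slots.
- knob (a point): centre of the gear lever's black cylindrical knob, 24 mm in diameter, 30 mm high; z along the stem. The lever tilts both ways about a pivot 14 mm above the table under gate_mid, 137 mm from the knob's centre (151 mm high when upright). Below the knob: collar 17 mm in diameter, 12 mm high, then bare stem. Friction holds the lever where it is left; pushing takes 1 to 3 N; the gate's walls stop it.
- stem_at_gate (a point): point on the axis of the lever's steel stem (10 mm in diameter), 86 mm from the pivot, at the height of the gate plate. Fully home in a corner slot it lies 30 mm from gate_mid along x and about 22 mm from that slot's tag; in neutral at x = 0.
- shift (a joint): tilt of the lever along the slots, rad: 0 = neutral (cross slot), positive = away from the robot (gearbox +x), about +-0.34 at the slot ends (pressed against the end wall 0.35). Starts anywhere from -0.28 to 0.28, in the middle slot.
- select (a joint): tilt of the lever across the slots, rad: 0 = middle slot, positive = to gearbox +y (left), about +0.32 in line with the left slot, -0.32 with the right; about 0.35 against the side wall.
- knob_lift (a joint): how far the knob is pulled up along the stem, m: 0 = down (a spring of about 7 N holds it down), 0.015 = fully up. It must stay down.
- tag_bar_mid (a point): index tag: narrow dark steel bar, 8x32x3 mm (long side across the slots), with a small screw head; the point is the centre of its top. Which tag sits at which corner slot changes from run to run.
- tag_disc_mid (a point): index tag: round dark steel disc, 24 mm across, 3 mm thick, with a small screw head; the point is the centre of its top. Which tag sits at which corner slot changes from run to run.
- tag_square_mid (a point): index tag: square dark steel plate, 22x22x3 mm, with a small screw head; the point is the centre of its top. Which tag sits at which corner slot changes from run to run.
- tag_triangle_mid (a point): index tag: triangular dark steel plate, about 26 mm a side, 3 mm thick, with a small screw head; the point is the centre of its top. Which tag sits at which corner slot changes from run to run.
- screwdriver: bystander to be left alone: stubby screwdriver, 31x124x35 mm, lying left of the gearbox; origin at the centre of its underside
- pulley: bystander to be left alone: wooden pulley with a pink band, 53 mm across and 18 mm high, right of the gearbox; origin at the centre of its underside
- marker: bystander to be left alone: black-capped marker, 16x120x16 mm, lying in front of the gearbox; origin at the centre of its underside
- marker_2: bystander to be left alone: orange-capped marker, 16x120x16 mm, lying behind and left of the gearbox; origin at the centre of its underside
- spare_wheel: bystander to be left alone: plain wooden pulley, 40 mm across and 22 mm high, behind the gearbox; origin at the centre of its underside
Not all that is in view belongs to the job. Of the things that look like the gearbox, the larger one is meant.

How it is judged (in metres and radians):
At the end, for the whole second after the job is handed in: The stem stands within 4 mm of the end of the corner slot beside the narrow bar tag (stem axis, at gate height, within 26 mm of the tag's centre, seen from above; 22 mm when fully home), at rest, with the knob down (horizontal distance between stem_at_gate and tag_bar_mid below 0.026 m and value of joint knob_lift below 0.003 m and velocity of joint shift between -0.05 and 0.05 rad/s and velocity of joint select between -0.05 and 0.05 rad/s); the robot touches nothing.
It fails at once if the knob is pulled up along its stem by more than 8 mm (value of joint knob_lift above 0.008 m).
It fails at once if the knob is taken between the fingers (grasp point within 10 mm of the knob's centre from above, and no higher than 28 mm over it) (horizontal distance between the grasp point and knob below 0.01 m and z of the grasp point in the frame of knob below 0.028 m).
It fails at once if a loose thing round the gearbox is moved by more than 20 mm (distance of any of screwdriver, pulley, marker, marker_2, spare_wheel from where it was at the start of the episode above 0.02 m).
It also fails if it takes over 58 s, if anything falls off the work surface, if the arm or the gripper's body presses on something with over 40 N, if the wrist force passes 120 N, or if a joint passes its speed limit or range.

## Working session

There is one attempt and no reset: what is moved stays moved. The work goes in short steps, Python scripts to look and compute and a tool call to move; the robot and the scene stay as the last step left them, time stands still between calls to the robot, and variables do not carry over. Pictures are saved under pics/ and viewed, at most 10 in all, crops included, and the job is handed in when it is done.

Besides the shell and the picture viewer there is one more tool, called after "Call:" as name(argument=value, ...) on one line, values as JSON. apply_moves: Moves the arm, as the interface text tells. Its arguments: {"type":"object","properties":{"delta_pos":{"type":"array"},"rot":{"type":"array"},"hand":{"type":"array"},"newtons":{"type":"number"}},"required":["delta_pos","rot","hand"]}

```bash
mkdir -p pics; cat > h.py <<'E'
import numpy as np, cv2
from workcell import env, viewer, spotter
def ray(p,px):
    K=p["camera_matrix"];R=np.array(p["R"]);t=np.array(p["t"]).ravel()
    d=R.T@np.linalg.inv(K)@np.array([px[0],px[1],1.]);return -R.T@t,d/np.linalg.norm(d)
def atz(p,px,z):
    c,d=ray(p,px);return c+d*(z-c[2])/d[2]
def tri(rs):
    A=np.zeros((3,3));b=np.zeros(3)
    for c,d in rs:
        M=np.eye(3)-np.outer(d,d);A+=M;b+=M@c
    return np.linalg.solve(A,b)
def proj(p,X):
    x=np.array(p["camera_matrix"])@(np.array(p["R"])@X+np.array(p["t"]).ravel());return x[:2]/x[2]
E
python3 - <<'E'
from h import *
np.set_printoptions(precision=1,suppress=True)
print(env.hold_point_z, env.state()["ee_rot"],env.state()["time_s"])
P={n:viewer.grab_frame(n) for n in("scene","side")}
for n,p in P.items(): cv2.imwrite(f"pics/{n}.png",p["pixels"][:,:,::-1])
hz=dict(gate_mid=100,knob=148,stem_at_gate=100,tag_bar_mid=103,tag_disc_mid=103,tag_square_mid=103,tag_triangle_mid=103,gearbox=0,screwdriver=0,pulley=0,marker=0,spare_wheel=0)
for q,z in hz.items():
  for n,p in P.items():
    for r in spotter.landmark_of(p,q)[:3]:
      print(q,n,round(r["score"],2),np.array(r["position"]),atz(p,r["position"],z))
E
```

```text
18.8 [-179.9   -0.    24.6] 0.0
gate_mid scene 0.81 [404.5 169.4] [ 578.8 -183.4  100. ]
gate_mid scene 0.67 [334.9 203.1] [570.5  12.8 100. ]
gate_mid side 0.98 [376.1 300.8] [ 590.2 -239.3  100. ]
gate_mid side 0.8 [325.9 214.4] [569.   18.5 100. ]
knob scene 0.65 [325.4 182.3] [592.6  22.4 148. ]
knob scene 0.64 [411.1 155.7] [ 566.9 -185.   148. ]
knob side 0.59 [383.9 289.9] [ 594.6 -254.3  148. ]
knob side 0.57 [330.8 195. ] [583.4  26.3 148. ]
stem_at_gate scene 0.78 [327.8 199.9] [586.9  20.7 100. ]
stem_at_gate scene 0.41 [406.1 169.6] [ 576.3 -186.1  100. ]
stem_at_gate side 0.74 [332.6 215.2] [583.1  11.2 100. ]
stem_at_gate side 0.54 [377.9 302.3] [ 592.1 -243.2  100. ]
tag_bar_mid side 0.37 [354.1 214.1] [630.9  -2.7 103. ]
tag_disc_mid scene 0.51 [341.3 223.2] [512.2  33.6 103. ]
tag_disc_mid side 0.49 [302.9 215.5] [516.   26.6 103. ]
tag_square_mid scene 0.56 [359.7 205.1] [535.1 -27.2 103. ]
tag_square_mid scene 0.32 [332.8 231.7] [502.   60.2 103. ]
tag_square_mid side 0.52 [315.4 228.6] [532.5 -24.9 103. ]
tag_triangle_mid scene 0.6 [305.7 193. ] [628.4  52.4 103. 
[... 278 characters left out ...]

gearbox side 0.31 [333.4 213.5] [620.6 129.6   0. ]
screwdriver scene 0.86 [303.7 271.5] [514.7 126.1   0. ]
screwdriver side 0.55 [300.1 218.7] [527.6 134.7   0. ]
screwdriver side 0.38 [362.2 272.7] [623.3 -91.3   0. ]
pulley scene 0.55 [357.5 197.9] [640.1 -97.5   0. ]
marker scene 0.71 [261.9 230.2] [668.9 154.    0. ]
marker scene 0.56 [368.2 258.4] [471.  -11.4   0. ]
marker scene 0.24 [323.5 180.3] [742.7 -58.3   0. ]
marker side 0.61 [287.4 257.5] [466.8   4.1   0. ]
marker side 0.55 [347.6 204.2] [671.1 157.2   0. ]
spare_wheel scene 0.43 [310.8 189.3] [730.2 -12.6   0. ]
spare_wheel scene 0.3 [365.8 261.7] [466.5  -1.8   0. ]
spare_wheel side 0.55 [389.8 237. ] [731.6  -0.5   0. ]
```

```bash
python3 - <<'E'
import cv2,numpy as np
a=cv2.imread("pics/scene.png")[130:290,230:450];b=cv2.imread("pics/side.png")[170:330,260:420]
f=lambda i:cv2.resize(i,None,fx=400/160*.84,fy=400/160*.84,interpolation=cv2.INTER_CUBIC)
cv2.imwrite("pics/c1.png",np.hstack([f(a),f(b)]))
E
```

```text
(no output)
```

View pics/c1.png

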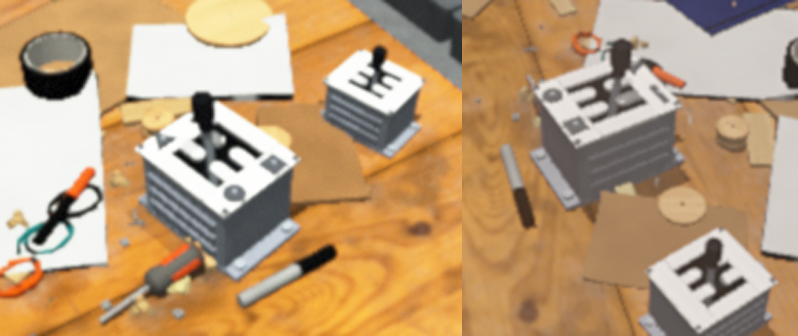

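View pics/scene.png

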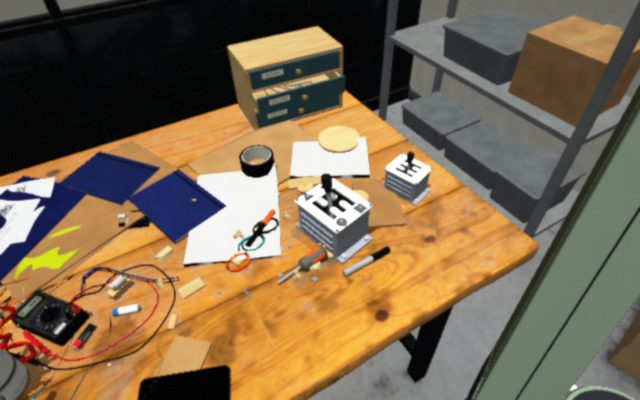

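Call:
apply_moves(delta_pos=[[0.65,1,0.2],[0.65,1,0.2],[0.65,1,0.2],[0.65,1,0.2]], rot=[[0,0,-0.147],[0,0,-0.147],[0,0,-0.147],[0,0,-0.147]], hand=[0,0,0,0])

```text
time_s: 1.63
ee_pos: [319.2, -399.7, 238.9]
ee_rot: [-180.0, -0.1, 12.1]
force: [1.1, 0.2, 0.6]
gripper_width: 67.4
gripper_force: 0.0
```

Call:
apply_moves(delta_pos=[[0.65,1,0.2],[0.65,1,0.2],[0.65,1,0.2],[0.65,1,0.2]], rot=[[0,0,0],[0,0,0],[0,0,0],[0,0,0]], hand=[0,0,0,0])

```text
time_s: 1.97
ee_pos: [397.5, -279.5, 263.1]
ee_rot: [-180.0, -0.1, 12.1]
force: [0.2, -0.9, 0.4]
gripper_width: 40.5
gripper_force: 0.0
```

Call:
apply_moves(delta_pos=[[0.65,1,0.2],[0.65,1,0.2],[0.65,1,0.2],[0.65,1,0.2],[0.65,1,0.2]], rot=[[0,0,0],[0,0,0],[0,0,0],[0,0,0],[0,0,0]], hand=[0,0,0,0,0])

```text
time_s: 2.38
ee_pos: [475.9, -159.6, 286.8]
ee_rot: [-180.0, -0.2, 12.3]
force: [1.2, -0.8, -0.2]
gripper_width: 7.2
gripper_force: 0.0
```

```bash
cat >> h.py <<'E'
from scipy.spatial.transform import Rotation as Ro
from scipy.optimize import least_squares
def wr(n="wrist"):
    s=env.state();p=viewer.grab_frame("wrist")
    T=np.eye(4);T[:3,:3]=Ro.from_euler("xyz",s["ee_rot"],degrees=True).as_matrix();T[:3,3]=s["ee_pos"]
    p["T"]=T@np.array(p["mount"]);return p
def wray(p,px):
    K=p["camera_matrix"];a=np.array([(px[0]-K[0][2])/K[0][0],(px[1]-K[1][2])/K[1][1]]);r=np.hypot(*a)
    d=np.r_[a/r*np.sin(r),np.cos(r)];return p["T"][:3,3],p["T"][:3,:3]@d
def anyray(p,px): return wray(p,px) if "T" in p else ray(p,px)
def az(p,px,z):
    c,d=anyray(p,px);return c+d*(z-c[2])/d[2]
E
python3 - <<'E'
from h import *
np.set_printoptions(precision=1,suppress=True)
p=wr();cv2.imwrite("pics/w1.png",p["pixels"][:,:,::-1]);print(p["mount"],p["T"][:3,3])
for q,z in dict(gate_mid=100,knob=148,stem_at_gate=100,tag_bar_mid=103,tag_disc_mid=103,tag_square_mid=103,tag_triangle_mid=103).items():
    for r in spotter.landmark_of(p,q)[:3]: print(q,round(r["score"],2),np.array(r["position"]),az(p,r["position"],z))
E
```

```text
[[   0.    -1.    -0.3   80.6]
 [   1.     0.     0.     1.3]
 [   0.    -0.3    1.  -169.2]
 [   0.     0.     0.     1. ]] [ 554.5 -143.8  456.2]
gate_mid 0.83 [194.1  74.2] [573.7  14.2 100. ]
gate_mid 0.78 [387.9  85.8] [ 603.  -212.5  100. ]
knob 0.97 [176.   48.2] [597.   20.8 148. ]
knob 0.77 [398.7  86.7] [ 598.5 -214.2  148. ]
stem_at_gate 0.91 [193.7  60.4] [590.4  18.5 100. ]
stem_at_gate 0.79 [394.2  84.9] [ 606.  -219.5  100. ]
stem_at_gate 0.25 [158.5  13.5] [648.2  84.6 100. ]
tag_bar_mid 0.42 [214.   28.3] [631.9   0.3 103. ]
tag_disc_mid 0.62 [178.2 118.2] [518.1  24.2 103. ]
tag_square_mid 0.62 [221.2 114.6] [530.7 -30.9 103. ]
tag_triangle_mid 0.49 [173.1  36.2] [618.2  52.8 103. ]
```

View pics/w1.png

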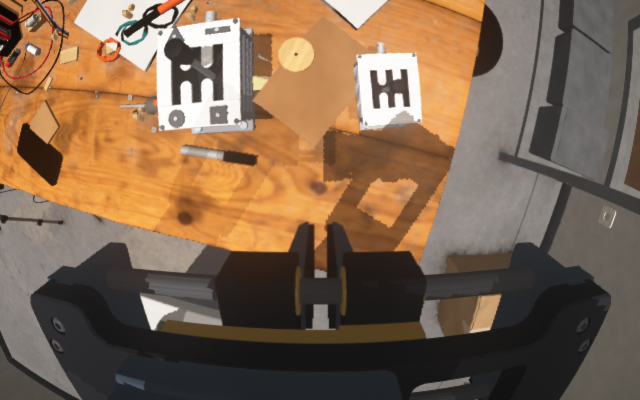

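Call:
apply_moves(delta_pos=[[0.7,0.8,0],[0.7,0.8,0],[0.7,0.8,0],[0.7,0.8,0]], rot=[[0,0,0.02],[0,0,0.02],[0,0,0.02],[0,0,0.02]], hand=[0,0,0,0])

```text
time_s: 3.12
ee_pos: [561.1, -62.9, 285.2]
ee_rot: [-179.9, -0.2, 13.9]
force: [-0.9, -0.4, 0.5]
gripper_width: 0.7
gripper_force: 0.0
```

Call:
apply_moves(delta_pos=[[0.633,0.775,-0.25],[0.633,0.775,-0.25],[0.633,0.775,-0.25],[0.633,0.775,-0.25],[0.633,0.775,-0.25]], rot=[[0,0,0],[0,0,0],[0,0,0],[0,0,0],[0,0,0]], hand=[0,0,0,0,0])

```text
time_s: 3.53
ee_pos: [633.6, 26.7, 254.1]
ee_rot: [-180.0, 0.2, 13.8]
force: [0.8, -0.9, -0.4]
gripper_width: 0.4
gripper_force: 0.0
```

```bash
cat >look.py <<'E'
from h import *
import sys
np.set_printoptions(precision=1,suppress=True)
s=env.state();print(s["time_s"],s["ee_pos"],s["ee_rot"],s["gripper_width"],s["force"])
yaw=0.245;c=np.array([574,13.5]);R2=np.array([[np.cos(yaw),np.sin(yaw)],[-np.sin(yaw),np.cos(yaw)]])
print("tcp gb",R2@(np.array(s["ee_pos"][:2])-c))
P=[viewer.grab_frame("scene"),viewer.grab_frame("side"),wr()]
for q,z in dict(gate_mid=100,knob=float(sys.argv[1]),stem_at_gate=100).items():
  rs=[]
  for n,p in zip("SDW",P):
    for r in spotter.landmark_of(p,q)[:3]:
      X=az(p,r["position"],z)
      g=R2@(X[:2]-c)
      if np.hypot(*g)<90: print(q,n,round(r["score"],2),np.array(r["position"]),X,"gb",g);rs.append(anyray(p,r["position"]));break
  if len(rs)>1: X=tri(rs);print("   tri",X,"gb",R2@(X[:2]-c))
if len(sys.argv)>2:
  a=P[0]["pixels"][140:260,270:390];b=P[1]["pixels"][160:280,270:390]
  cv2.imwrite(sys.argv[2],cv2.resize(np.hstack([a,b])[:,:,::-1],None,fx=3.3,fy=3.3,interpolation=cv2.INTER_CUBIC))
E
python3 look.py 147
```

```text
3.5333 [633.6  26.7 254.1] [-180.     0.2   13.8] 0.38978286155295955 [ 0.8 -0.9 -0.4]
tcp gb [61.1 -1.6]
gate_mid S 0.75 [335.8 202.3] [571.5   9.9 100. ] gb [-3.3 -2.9]
gate_mid D 0.76 [326.2 217. ] [567.1   9.4 100. ] gb [-7.7 -2.3]
gate_mid W 0.85 [315.8 237.7] [573.9  14.3 100. ] gb [0.1 0.9]
   tri [570.7  12.   98.3] gb [-3.6 -0.6]
knob S 0.49 [327.5 180.8] [595.2  15.7 147. ] gb [21.1 -3. ]
knob D 0.52 [333.5 194.9] [589.8  26.1 147. ] gb [18.4  8.4]
knob W 0.69 [236.2 221.7] [591.   98.3 147. ] gb [37.  78.2]
   tri [590.7  53.1 151.4] gb [25.8 34.3]
stem_at_gate S 0.62 [327.  200.6] [586.   23.3 100. ] gb [14.   6.6]
stem_at_gate D 0.71 [331.5 215.8] [580.    9.9 100. ] gb [ 5.  -4.9]
stem_at_gate W 0.64 [315.1 224.3] [589.6  18.9 100. ] gb [16.5  1.5]
   tri [586.6  19.5  93.7] gb [13.6  2.8]
```

Call:
apply_moves(delta_pos=[[0.03,0.02,-0.3],[0.03,0.02,-0.6],[0.03,0.02,-0.96],[0.03,0.02,-0.96],[0.03,0.02,-0.96]], rot=[[0,0,0],[0,0,0],[0,0,0],[0,0,0],[0,0,0]], hand=[0,0,0,0,0])

```text
time_s: 4.55
ee_pos: [635.7, 28.6, 138.9]
ee_rot: [-179.9, 0.3, 13.7]
force: [0.1, 1.2, 1.9]
gripper_width: 0.3
gripper_force: 0.0
```

Call:
apply_moves(delta_pos=[[-0.04,-0.01,0],[-0.08,-0.02,0],[-0.12,-0.03,0],[-0.15,-0.037,0],[-0.18,-0.044,0],[-0.2,-0.05,0],[-0.2,-0.05,0]], rot=[[0,0,0],[0,0,0],[0,0,0],[0,0,0],[0,0,0],[0,0,0],[0,0,0]], hand=[0,0,0,0,0,0,0])

```text
time_s: 5.13
ee_pos: [613.0, 22.6, 141.6]
ee_rot: [180.0, -0.1, 13.7]
force: [0.6, 0.3, 0.3]
gripper_width: 0.2
gripper_force: 0.6
```

```bash
python3 look.py 150 pics/c2.png
```

```text
5.1333 [613.   22.6 141.6] [180.   -0.1  13.7] 0.2194670071615872 [0.6 0.3 0.3]
tcp gb [40.  -0.6]
gate_mid S 0.59 [336.6 203.1] [568.6   9.7 100. ] gb [-6.2 -2.4]
gate_mid D 0.92 [327.6 216.8] [570.4   9.1 100. ] gb [-4.6 -3.4]
   tri [570.    9.3  99.3] gb [-4.9 -3.1]
knob S 0.69 [328.1 182.9] [586.1  19.7 150. ] gb [13.3  3.1]
knob D 0.49 [330.7 196.9] [580.5  17.1 150. ] gb [7.2 1.9]
   tri [583.   19.8 149.8] gb [10.3  3.9]
stem_at_gate S 0.69 [331.7 201.9] [577.2  16.7 100. ] gb [3.9 2.4]
stem_at_gate D 0.47 [329.1 216.8] [573.7   8.1 100. ] gb [-1.6 -5.2]
   tri [577.4  14.7  96. ] gb [3.6 0.4]
```

View pics/c2.png

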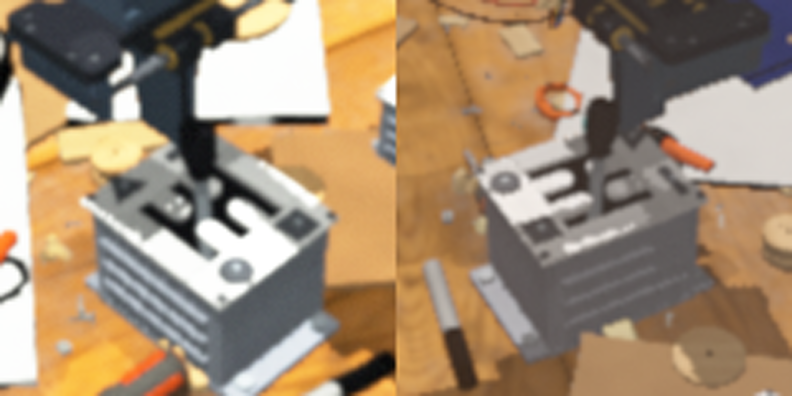

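Call:
apply_moves(delta_pos=[[-0.03,-0.008,0],[-0.06,-0.016,0],[-0.08,-0.02,0],[-0.1,-0.025,0],[-0.1,-0.025,0]], rot=[[0,0,0],[0,0,0],[0,0,0],[0,0,0],[0,0,0]], hand=[0,0,0,0,0])

```text
time_s: 6.15
ee_pos: [600.6, 19.6, 141.0]
ee_rot: [180.0, 0.0, 13.7]
force: [1.0, 0.4, 0.5]
gripper_width: 0.2
gripper_force: 0.5
```

```bash
python3 look.py 151
```

```text
6.15 [600.6  19.6 141. ] [180.    0.   13.7] 0.1730752650249459 [1.  0.4 0.5]
tcp gb [27.3 -0.6]
gate_mid S 0.7 [333.5 201.8] [575.5  13.3 100. ] gb [ 1.4 -0.6]
knob S 0.6 [336.  183.3] [575.5   7.  151. ] gb [-0.1 -6.7]
knob D 0.61 [324.6 199.1] [564.8  12.1 151. ] gb [-9.2  0.8]
   tri [566.7   9.9 155.5] gb [-7.9 -1.8]
stem_at_gate S 0.65 [333.7 204.1] [569.3  16.6 100. ] gb [-3.8  4.1]
stem_at_gate D 0.66 [327.5 215.2] [571.7  14.6 100. ] gb [-1.9  1.7]
   tri [571.5  15.8  98.4] gb [-1.9  2.8]
```

Call:
apply_moves(delta_pos=[[0.1,0.025,0],[0.1,0.025,0.2],[0.1,0.025,0.42],[-0.1,0.15,0.45],[-0.313,0.29,0.45],[-0.313,0.29,0.45],[-0.313,0.29,0.45]], rot=[[0,0,0],[0,0,0],[0,0,0],[0,0,0],[0,0,0],[0,0,0],[0,0,0]], hand=[0,0,0,0,0,0,0])

```text
time_s: 7.33
ee_pos: [562.7, 55.0, 195.2]
ee_rot: [180.0, -0.0, 13.8]
force: [-0.4, 0.4, -1.1]
gripper_width: 0.4
gripper_force: 0.0
```

```bash
python3 look.py 151 pics/c3.png
```

```text
7.3333 [562.7  55.  195.2] [180.   -0.   13.8] 0.3843661172060172 [-0.4  0.4 -1.1]
tcp gb [-0.9 42.9]
gate_mid S 0.74 [341.3 221. ] [519.6  28.9 100. ] gb [-49.1  28.1]
gate_mid D 0.56 [325.1 214.4] [567.2  19.  100. ] gb [-5.3  7. ]
gate_mid W 0.72 [365.4 203.6] [573.8  13.4 100. ] gb [-0.2 -0.1]
   tri [560.1  16.   81.8] gb [-12.9   5.8]
knob S 0.6 [333.8 185.8] [571.4  14.9 151. ] gb [-2.2  1.9]
knob D 0.55 [324.4 199.8] [563.7   9.8 151. ] gb [-10.9  -1.1]
knob W 0.73 [373.4 225.3] [572.3  14.1 151. ] gb [-1.5  1. ]
   tri [569.3  14.1 148.8] gb [-4.4  1.7]
stem_at_gate S 0.74 [329.8 233.8] [502.6  66.9 100. ] gb [-56.3  69.1]
stem_at_gate D 0.56 [329.5 215. ] [576.4  14.  100. ] gb [ 2.5 -0.1]
stem_at_gate W 0.57 [366.9 203. ] [574.6  12.2 100. ] gb [ 0.3 -1.4]
   tri [564.6  28.1  63.5] gb [-5.6 16.4]
```

View pics/c3.png

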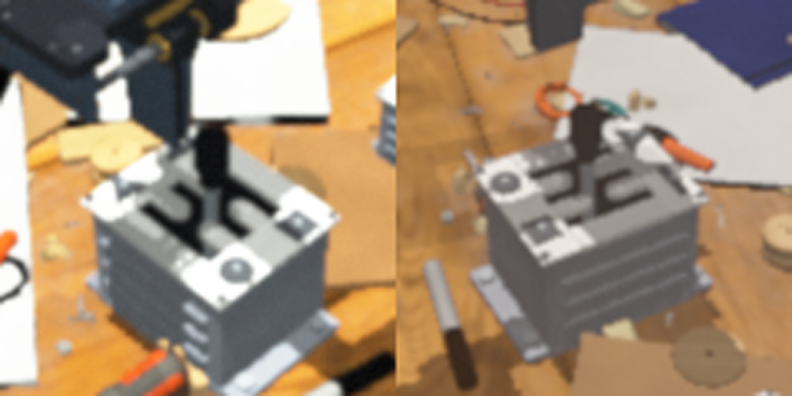

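Call:
apply_moves(delta_pos=[[0,0,-0.25],[0,0,-0.5],[0,0,-0.5],[0.024,-0.1,-0.5],[0.044,-0.18,-0.5],[0.06,-0.25,-0.5],[0.08,-0.32,-0.5],[0.097,-0.39,-0.5],[0.11,-0.444,-0.5],[0.11,-0.444,-0.5]], rot=[[0,0,0],[0,0,0],[0,0,0],[0,0,0],[0,0,0],[0,0,0],[0,0,0],[0,0,0],[0,0,0],[0,0,0]], hand=[0,0,0,0,0,0,0,0,0,0])

```text
time_s: 8.77
ee_pos: [577.6, -0.5, 135.3]
ee_rot: [179.9, -0.1, 13.6]
force: [0.4, -0.1, 0.4]
gripper_width: 0.4
gripper_force: 0.0
```

```bash
python3 look.py 145 pics/c4.png
```

```text
8.7667 [577.6  -0.5 135.3] [179.9  -0.1  13.6] 0.4068863241067301 [ 0.4 -0.1  0.4]
tcp gb [  0.1 -14.5]
gate_mid S 0.84 [330.8 205.9] [568.   24.7 100. ] gb [-3.1 12.3]
gate_mid D 0.6 [326.8 212.3] [573.1  25.2 100. ] gb [ 1.9 11.6]
gate_mid W 0.91 [297.4 229.7] [572.2  14.6 100. ] gb [-1.5  1.5]
   tri [571.6  20.   99.8] gb [-0.8  6.9]
knob S 0.62 [348.4 179.9] [576.2 -24.3 145. ] gb [ -7.  -37.2]
knob D 0.42 [335.4 210.5] [578.4 -25.9 145. ] gb [ -5.3 -39.3]
knob W 0.74 [358.3 259.8] [580.4 -22.8 145. ] gb [ -2.6 -36.7]
   tri [578.7 -24.3 143. ] gb [ -4.6 -37.8]
stem_at_gate S 0.6 [341.3 221.4] [518.6  29.5 100. ] gb [-49.8  28.9]
stem_at_gate D 0.44 [333.7 222.9] [577.8 -15.2 100. ] gb [ -3.3 -28.8]
stem_at_gate W 0.76 [334.1 225.9] [581.2 -10.  100. ] gb [  1.3 -24.5]
   tri [569.6  -0.5  66.8] gb [ -7.6 -12.5]
```

View pics/c4.png

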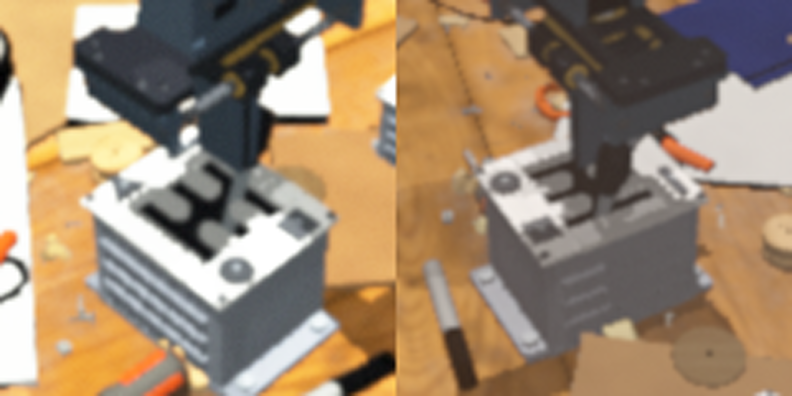

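Call:
apply_moves(delta_pos=[[0.006,-0.025,0],[0.014,-0.05,0],[0.014,-0.06,0],[0.014,-0.06,0]], rot=[[0,0,0],[0,0,0],[0,0,0],[0,0,0]], hand=[0,0,0,0])

```text
time_s: 9.7
ee_pos: [578.5, -6.3, 134.7]
ee_rot: [-180.0, 0.0, 13.7]
force: [0.1, -0.1, -0.3]
gripper_width: 0.4
gripper_force: 0.3
```

```bash
python3 look.py 143
```

```text
9.7 [578.5  -6.3 134.7] [-180.     0.    13.7] 0.3734707249052118 [ 0.1 -0.1 -0.3]
tcp gb [ -0.4 -20.3]
gate_mid S 0.83 [333.6 203.1] [572.   15.2 100. ] gb [-1.6  2.1]
gate_mid D 0.94 [327.4 215.2] [571.5  14.7 100. ] gb [-2.1  1.8]
gate_mid W 0.88 [287.8 227.1] [573.9  15.  100. ] gb [0.3 1.5]
   tri [572.6  15.1  99.1] gb [-1.   1.9]
knob S 0.6 [344.8 180.2] [581.3 -18.6 143. ] gb [ -0.7 -32.9]
knob D 0.64 [335.9 209.7] [581.  -21.3 143. ] gb [ -1.7 -35.5]
knob W 0.6 [360.1 260. ] [581.1 -31.  143. ] gb [ -3.9 -44.9]
   tri [581.7 -24.3 143.8] gb [ -1.7 -38.6]
stem_at_gate S 0.64 [341.3 198.6] [574.9  -6.3 100. ] gb [ -4.  -19.4]
stem_at_gate D 0.47 [332.3 224.8] [572.9 -20.4 100. ] gb [ -9.3 -32.7]
stem_at_gate W 0.8 [329.7 225.2] [582.4 -13.5 100. ] gb [  1.7 -28.2]
   tri [578.6 -12.1  92.4] gb [ -1.7 -25.9]
```

Call:
apply_moves(delta_pos=[[-0.02,0.08,0],[-0.02,0.08,0.2],[-0.02,0.08,0.45],[-0.28,-0.28,0.45],[-0.28,-0.28,0.45],[-0.28,-0.28,0.4],[-0.28,-0.28,0.1],[-0.28,-0.28,-0.08],[-0.28,-0.28,-0.08]], rot=[[0,0,0],[0,0,0],[0,0,0],[0,0,0],[0,0,0],[0,0,0],[0,0,0],[0,0,0],[0,0,0]], hand=[0,0,0,0,0,0,0,0,0])

```text
time_s: 11.05
ee_pos: [541.2, -38.6, 120.1]
ee_rot: [-179.8, 0.6, 13.7]
force: [-1.2, -0.3, -0.8]
gripper_width: 0.1
gripper_force: 0.0
```

```bash
python3 look.py 143 pics/c5.png
```

```text
11.05 [541.2 -38.6 120.1] [-179.8    0.6   13.7] 0.14176794877602228 [-1.2 -0.3 -0.8]
tcp gb [-44.5 -42.5]
gate_mid S 0.85 [334.6 206. ] [563.5  17.9 100. ] gb [-9.2  6.9]
gate_mid D 0.77 [330.1 213.9] [578.9  17.4 100. ] gb [5.7 2.6]
gate_mid W 0.9 [250.7 172.8] [575.   13.5 100. ] gb [ 1.  -0.3]
   tri [574.   15.2  96.5] gb [0.5 1.6]
knob W 0.94 [315.7 195.1] [582.2 -28.8 143. ] gb [ -2.3 -43. ]
stem_at_gate S 0.2 [334.9 230.7] [504.2  53.9 100. ] gb [-57.9  56.2]
stem_at_gate W 0.57 [295.4 170.1] [583.4 -14.5 100. ] gb [  2.3 -29.5]
   tri [569.3  -0.5   4.2] gb [ -8.  -12.5]
```

View pics/c5.png

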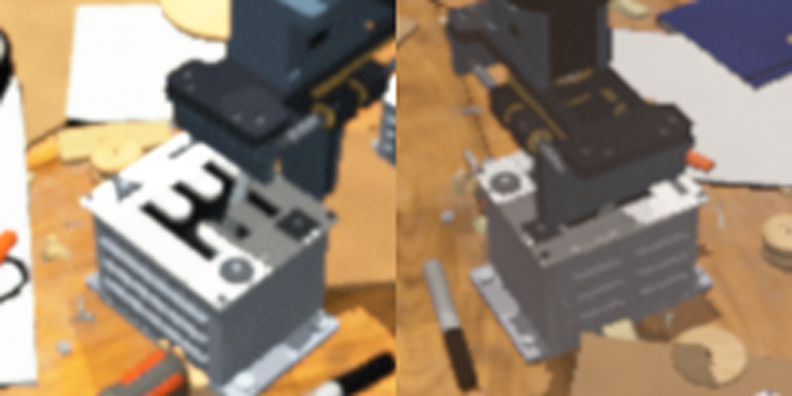

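Call:
apply_moves(delta_pos=[[0.07,0.018,0.02],[0.14,0.035,0.02],[0.21,0.052,0.02],[0.28,0.07,0.02],[0.34,0.085,0.02],[0.4,0.1,0.02],[0.4,0.1,0.02]], rot=[[0,0,0],[0,0,0],[0,0,0],[0,0,0],[0,0,0],[0,0,0],[0,0,0]], hand=[0,0,0,0,0,0,0])

```text
time_s: 12.23
ee_pos: [594.0, -27.1, 126.8]
ee_rot: [-180.0, 0.0, 13.7]
force: [0.1, -0.2, -0.7]
gripper_width: 0.9
gripper_force: 0.3
```

```bash
python3 look.py 137 pics/c6.png
```

```text
12.2333 [594.  -27.1 126.8] [-180.     0.    13.7] 0.8554632184186057 [ 0.1 -0.2 -0.7]
tcp gb [  9.5 -44.2]
gate_mid S 0.81 [333.8 206.5] [563.1  20.2 100. ] gb [-9.   9.1]
gate_mid D 0.78 [326.8 215.1] [570.3  15.5 100. ] gb [-3.1  2.8]
gate_mid W 0.42 [226.7 303.4] [515.3  28.5 100. ] gb [-53.3  28.8]
   tri [553.   18.8 116.2] gb [-19.1  10.2]
knob S 0.59 [333.2 169.2] [630.7 -20.2 137. ] gb [ 46.9 -46.4]
stem_at_gate S 0.58 [332.8 192.1] [602.   -1.3 100. ] gb [ 23.6 -21.1]
stem_at_gate D 0.6 [343.8 220.4] [602.4 -13.6 100. ] gb [ 20.9 -33.2]
stem_at_gate W 0.78 [295.7 200.2] [612.   -7.5 100. ] gb [ 31.7 -29.6]
   tri [607.8  -5.9  92. ] gb [ 28.1 -27. ]
```

View pics/c6.png

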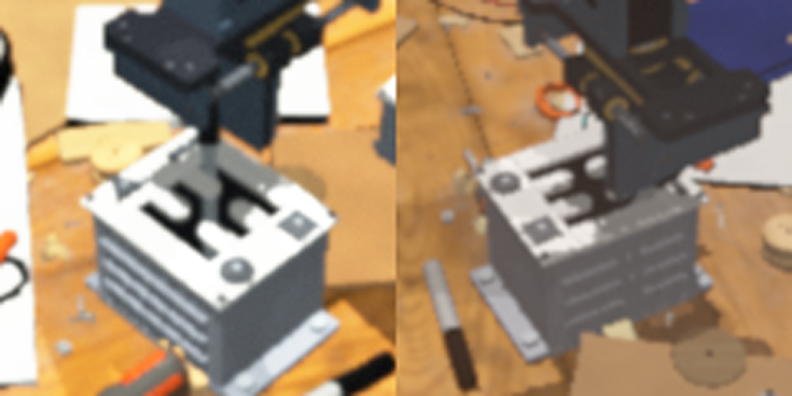

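Call:
apply_moves(delta_pos=[[0.02,0.005,0],[0.03,0.008,0],[0.045,0.011,0],[0.045,0.011,0]], rot=[[0,0,0],[0,0,0],[0,0,0],[0,0,0]], hand=[0,0,0,0])

```text
time_s: 13.17
ee_pos: [595.8, -26.8, 127.1]
ee_rot: [-180.0, 0.4, 13.7]
force: [-7.3, -2.1, 3.2]
gripper_width: 0.3
gripper_force: 3.4
```

Call:
apply_moves(delta_pos=[[0.01,0.0025,0],[0.02,0.005,0],[0.02,0.005,0]], rot=[[0,0,0],[0,0,0],[0,0,0]], hand=[0,0,0])

```text
time_s: 13.42
ee_pos: [596.3, -26.6, 127.0]
ee_rot: [-180.0, 0.6, 13.8]
force: [-10.0, -3.6, 5.2]
gripper_width: 0.7
gripper_force: 5.4
```

Call:
apply_moves(delta_pos=[[-0.1,-0.025,0],[-0.25,-0.06,0],[-0.35,-0.09,0],[-0.4,-0.1,0.2],[-0.4,-0.1,0.5],[-0.4,-0.1,0.7],[-0.4,-0.1,0.8],[-0.4,-0.1,0.8]], rot=[[0,0,0],[0,0,0],[0,0,0],[0,0,0],[0,0,0],[0,0,0],[0,0,0],[0,0,0]], hand=[0,0,0,0,0,0,0,0])

```text
time_s: 14.08
ee_pos: [555.2, -37.8, 227.3]
ee_rot: [179.8, -0.5, 13.7]
force: [1.1, -0.6, 0.2]
gripper_width: 0.2
gripper_force: 0.0
```

```bash
python3 look.py 134; python3 - <<'E'
from h import *
p=wr()
cv2.imwrite("pics/w2.png",p["pixels"][:300,150:470,::-1].repeat(2,0).repeat(2,1))
for q in("stem_at_gate","tag_bar_mid","tag_triangle_mid","tag_square_mid","tag_disc_mid"):
  for r in spotter.landmark_of(p,q)[:2]: print(q,r["score"],r["position"],az(p,r["position"],100 if q[0]=="s" else 103))
E
```

```text
14.0833 [555.2 -37.8 227.3] [179.8  -0.5  13.7] 0.20532610932246867 [ 1.1 -0.6  0.2]
tcp gb [-30.7 -45.2]
gate_mid S 0.75 [335.3 204.6] [566.2  14.5 100. ] gb [-7.3  2.8]
gate_mid D 0.91 [324.7 216.9] [563.9  10.7 100. ] gb [-10.5  -0.3]
gate_mid W 0.75 [269.4 158.8] [576.4  17.1 100. ] gb [3.2 2.9]
   tri [570.1  15.6  95.1] gb [-3.3  3. ]
knob S 0.62 [331.6 172.2] [627.  -13.7 134. ] gb [ 44.8 -39.2]
knob D 0.62 [353.7 207.2] [624.8 -14.1 134. ] gb [ 42.6 -39.1]
knob W 0.92 [314.9 119.6] [623.8 -17.1 134. ] gb [ 40.9 -41.7]
   tri [624.8 -15.1 134.9] gb [ 42.3 -40. ]
stem_at_gate S 0.83 [333.8 192.9] [598.7  -1.8 100. ] gb [ 20.2 -20.8]
stem_at_gate D 0.44 [343.6 223.3] [598.9 -22.9 100. ] gb [ 15.3 -41.3]
stem_at_gate W 0.81 [301.6 129.1] [611.2  -6.7 100. ] gb [ 31.2 -28.6]
   tri [607.8  -7.2  86.7] gb [ 27.8 -28.3]
stem_at_gate 0.79 [303.1, 130.8] [609.573178    -8.53544585 100.        ]
stem_at_gate 0.75 [483.1, 178.7] [ 611.88452715 -202.95581626  100.        ]
tag_bar_mid 0.64 [301.6, 111.5] [627.06530611  -3.11340058 103.        ]
tag_bar_mid 0.49 [200.3, 56.7] [660.71993764 106.2516888  103.        ]
tag_triangle_mid 0.51 [244.1, 108.9] [618.10065574  50.59135446 103.        ]
tag_triangle_mid 0.43 [304.2, 210.9] [533.82305594 -27.3838448  103.        ]
tag_square_mid 0.83 [301.8, 212.2] [531.93561004 -25.37973222 103.        ]
tag_disc_mid 0.85 [249.1, 212.1] [519.17976396  26.28513152 103.        ]
```

View pics/w2.png

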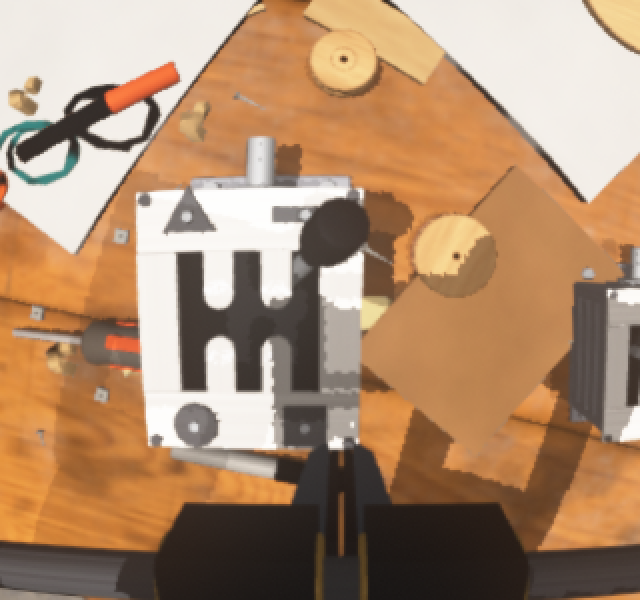

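```bash
python3 - <<'E'
from h import *
p=wr();
def wproj(X):
    c=np.linalg.inv(p["T"])@np.r_[X,1];K=p["camera_matrix"];th=np.arctan2(np.hypot(c[0],c[1]),c[2]);u=c[:2]/np.hypot(c[0],c[1])*th
    return np.array([K[0][0]*u[0]+K[0][2],K[1][1]*u[1]+K[1][2]])
# fit gearbox pose in this image from the tags seen clearly, by their offsets
obs={(-52,-28):(301.8,212.2),(-52,28):(249.1,212.1),(52,28):(244.1,108.9)}
def W(v,g,z): 
    cs,sn=np.cos(v[2]),np.sin(v[2]);return np.array([v[0]+cs*g[0]-sn*g[1],v[1]+sn*g[0]+cs*g[1],z])
r=least_squares(lambda v:np.concatenate([wproj(W(v,g,103))-o for g,o in obs.items()]),[574,13.5,.245])
v=r.x;print(v,r.fun)
im=cv2.resize(p["pixels"][90:170,270:350,::-1],None,fx=7,fy=7,interpolation=cv2.INTER_CUBIC)
f=lambda X:tuple(int(a) for a in (wproj(X)-[270,90]+.5)*7)
piv=W(v,(0,0),14.)
for gx,col in((30,(0,255,0)),(24,(0,0,255))):
    a=W(v,(gx,-28),0.);k=np.sqrt(86**2-gx**2-28**2)
    s=np.array([a[0],a[1],14+k]);e=piv+(s-piv)*137/86
    cv2.line(im,f(s),f(e),col,1);cv2.circle(im,f(s),4,col,1);cv2.circle(im,f(e),6,col,1)
for g in((35,-35),(35,-21),(35,-7),(0,-35),(35,7)): cv2.circle(im,f(W(v,g,100.)),3,(255,0,0),-1)
cv2.imwrite("pics/z.png",im)
E
```

```text
[5.75366590e+02 1.21871577e+01 2.34782929e-01] [ 1.55789614  1.00713035 -1.10263895  0.60485792 -0.57976282 -1.40343204]
```

View pics/z.png

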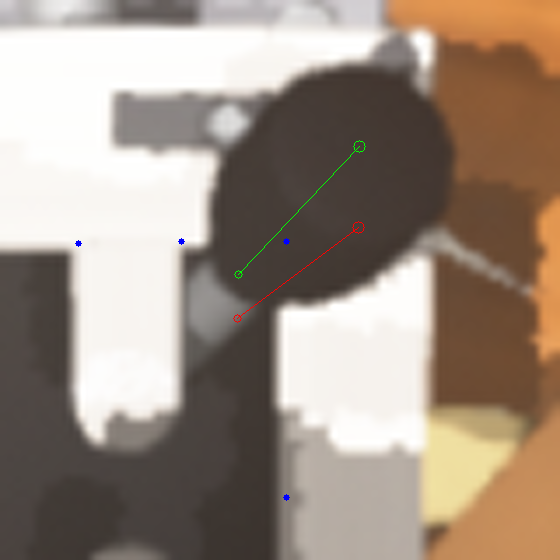

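```bash
python3 - <<'E'
from h import *
p=wr();K=p["camera_matrix"];Ti=np.linalg.inv(p["T"])
def wp(X):
    c=X@Ti[:3,:3].T+Ti[:3,3];h=np.hypot(c[:,0],c[:,1]);th=np.arctan2(h,c[:,2])
    return np.c_[K[0][0]*c[:,0]/h*th+K[0][2],K[1][1]*c[:,1]/h*th+K[1][2]]
v=[574.7,12.2,.235]
v=np.array([574.4,12.0,.24])
cs,sn=np.cos(v[2]),np.sin(v[2]);Rz=np.array([[cs,-sn,0],[sn,cs,0],[0,0,1]])
W=lambda G:np.asarray(G)@Rz.T+[v[0],v[1],0]
print("slot corners",wp(W([[35,-21,100],[35,-7,100],[35,7,100.]]))-[270,90],"seen ~",np.array([[182,248],[72,250]])/7)
g=p["pixels"].astype(int)
dark=((g.sum(2)<230)).astype(np.uint8)
reg=np.zeros_like(dark);reg[95:140,297:337]=1
# knob = dark region excluding the slot (rows below the plate end, columns <312)
a=np.linspace(0,2*np.pi,60,endpoint=False)
def hull(gx,gy):
    d=np.array([gx,gy,np.sqrt(86**2-gx**2-gy**2)])/86;u=np.cross(d,[0,1,0]);u/=np.linalg.norm(u);w=np.cross(d,u)
    P=[]
    for r,s in((12,122),(12,152)): P+=[d*s+r*(np.cos(t)*u+np.sin(t)*w)+[0,0,14] for t in a]
    return cv2.convexHull(((wp(W(P))-[270,90]+.5)*8).astype(np.int32))
big=cv2.resize(dark[90:170,270:350]*255,None,fx=8,fy=8,interpolation=cv2.INTER_LINEAR)>127
R=np.zeros_like(big);R[0:int(33.5*8),28*8:]=1; R[:,320:]=1; R[400:]=0;R[:14*8*0+50,56*8-60:]=0
res=[]
for gx in np.arange(20,36,.5):
  for gy in np.arange(-34,-20,.5):
    m=np.zeros(big.shape,np.uint8);cv2.fillConvexPoly(m,hull(gx,gy),1)
    res.append((((m>0)!=big)[R].sum()/64,gx,gy))
res.sort();print(res[:8])
ys,xs=np.where(big&R);print("dark extents /8",xs.min()/8,xs.max()/8,ys.min()/8,ys.max()/8,big[R].sum()/64)
h=hull(30,-28)[:,0]/8;print(h.min(0),h.max(0))
E
```

```text
slot corners [[25.23898666 34.96754306]
 [10.45954128 35.2140033 ]
 [-4.14232996 35.57027311]] seen ~ [[26.         35.42857143]
 [10.28571429 35.71428571]]
[(np.float64(256.46875), np.float64(26.0), np.float64(-25.5)), (np.float64(258.46875), np.float64(26.5), np.float64(-25.5)), (np.float64(259.796875), np.float64(26.5), np.float64(-25.0)), (np.float64(262.421875), np.float64(26.0), np.float64(-25.0)), (np.float64(271.421875), np.float64(27.0), np.float64(-25.0)), (np.float64(272.90625), np.float64(26.5), np.float64(-26.0)), (np.float64(276.578125), np.float64(27.0), np.float64(-25.5)), (np.float64(277.671875), np.float64(26.0), np.float64(-26.0))]
dark extents /8 31.0 75.875 10.0 47.875 911.1875
[31.875  1.25 ] [71.375 40.75 ]
```

Call:
apply_moves(delta_pos=[[0,0,-0.35],[0,0,-0.7],[0,0,-0.73],[0.1,0.025,-0.73],[0.2,0.05,-0.73],[0.3,0.075,-0.73],[0.33,0.082,-0.73],[0.35,0.087,-0.73],[0.37,0.092,-0.73],[0.37,0.092,-0.73]], rot=[[0,0,0],[0,0,0],[0,0,0],[0,0,0],[0,0,0],[0,0,0],[0,0,0],[0,0,0],[0,0,0],[0,0,0]], hand=[0,0,0,0,0,0,0,0,0,0])

```text
time_s: 15.92
ee_pos: [597.1, -26.7, 136.4]
ee_rot: [180.0, -0.0, 13.7]
force: [0.4, -0.4, -0.3]
gripper_width: 0.5
gripper_force: 0.0
```

Call:
apply_moves(delta_pos=[[0.01,0.0025,0],[0.02,0.005,0],[0.03,0.0075,0],[0.03,0.0075,0]], rot=[[0,0,0],[0,0,0],[0,0,0],[0,0,0]], hand=[0,0,0,0])

```text
time_s: 16.25
ee_pos: [598.7, -26.2, 135.8]
ee_rot: [-180.0, 0.3, 13.7]
force: [-5.5, -2.0, 3.2]
gripper_width: 0.0
gripper_force: 3.1
```

Call:
apply_moves(delta_pos=[[0.015,0.004,0],[0.03,0.0075,0],[0.04,0.01,0],[0.04,0.01,0]], rot=[[0,0,0],[0,0,0],[0,0,0],[0,0,0]], hand=[0,0,0,0])

```text
time_s: 16.58
ee_pos: [599.9, -25.8, 135.5]
ee_rot: [-180.0, 0.7, 13.7]
force: [-12.6, -3.7, 6.6]
gripper_width: 0.7
gripper_force: 7.6
```

```bash
python3 look.py 134
```

```text
16.5833 [599.9 -25.8 135.5] [-180.     0.7   13.7] 0.7061101219979327 [-12.6  -3.7   6.6]
tcp gb [ 15.6 -44.4]
gate_mid S 0.68 [334.4 204. ] [568.8  15.1 100. ] gb [-4.7  2.9]
gate_mid D 0.59 [328.4 212.1] [576.9  24.8 100. ] gb [ 5.5 10.3]
gate_mid W 0.89 [257.3 243.9] [575.7  14.5 100. ] gb [1.9 0.6]
   tri [573.6  16.  101.4] gb [0.2 2.5]
knob S 0.42 [332.9 173. ] [623.2 -14.7 134. ] gb [ 40.9 -39.3]
knob D 0.47 [354.4 208. ] [625.4 -17.2 134. ] gb [ 42.4 -42.2]
knob W 0.72 [314.8 205.2] [626.  -17.6 134. ] gb [ 42.9 -42.8]
   tri [625.5 -16.6 132.5] gb [ 42.7 -41.7]
stem_at_gate S 0.67 [333.3 192.9] [599.2  -0.9 100. ] gb [ 21.  -20.1]
stem_at_gate D 0.65 [345.  220.3] [605.1 -14.1 100. ] gb [ 23.5 -34.3]
stem_at_gate W 0.55 [294.2 206.1] [611.   -5.9 100. ] gb [ 31.2 -27.8]
   tri [607.8  -5.6  91.4] gb [ 28.2 -26.7]
```

Call:
apply_moves(delta_pos=[[-0.1,-0.025,0],[-0.25,-0.06,0],[-0.35,-0.09,0],[-0.4,-0.1,0.2],[-0.4,-0.1,0.5],[-0.4,-0.1,0.8],[-0.4,-0.1,0.8],[-0.4,-0.1,0.8]], rot=[[0,0,0],[0,0,0],[0,0,0],[0,0,0],[0,0,0],[0,0,0],[0,0,0],[0,0,0]], hand=[0,0,0,0,0,0,0,0])

```text
time_s: 17.85
ee_pos: [559.1, -36.6, 234.6]
ee_rot: [179.9, -0.4, 13.7]
force: [-0.0, 0.5, -0.2]
gripper_width: 0.4
gripper_force: 0.0
```

```bash
python3 look.py 134 | grep -v gate_mid; python3 -c "
from workcell import env
print(env.job_done())"
```

```text
17.85 [559.1 -36.6 234.6] [179.9  -0.4  13.7] 0.3823139329934139 [-0.   0.5 -0.2]
tcp gb [-26.6 -45. ]
   tri [575.4  16.6  95.4] gb [2.1 2.7]
knob S 0.47 [331.1 169.6] [635.  -17.3 134. ] gb [ 51.7 -44.7]
knob D 0.45 [352.  208.4] [619.8 -17.  134. ] gb [ 37.1 -40.7]
knob W 0.66 [313.1 121.2] [626.  -14.7 134. ] gb [ 43.6 -40. ]
   tri [625.2 -14.8 136.5] gb [ 42.8 -39.9]
stem_at_gate S 0.68 [331.8 193. ] [600.7   2.1 100. ] gb [ 23.2 -17.5]
stem_at_gate D 0.58 [345.3 219.2] [606.9 -10.6 100. ] gb [ 26.1 -31.4]
stem_at_gate W 0.86 [299.7 133.2] [610.4  -4.3 100. ] gb [ 31.  -26.1]
   tri [609.4  -3.1  91.7] gb [ 30.3 -24.6]
the job is handed in; nothing more can be done
None
```

I pushed the lever through neutral into the back-right corner slot marked by the bar, up to a hard stop (about 13 N). I then backed the arm clear and handed the job in at about 18 s. The hand-in gave no verdict. Camera estimates of the stem's final place ranged from fully home to right at the 4 mm limit, so I'm relying on the hard stop to say it is home.

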